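# Slide the rack's second slat into its housing

### The arm

A 6-joint arm with a two-finger parallel gripper is mounted at the origin on a cart in front of the work surface, level with it; the furniture and walls round the work are solid. World frame = base frame: x ahead of the robot, y to its left, z up, the work surface at z = 0. Lengths are in mm, angles in rad, forces in N, time in s.
With the tool pointing down it reaches from about 250 to 725 mm from the base axis. Payload 4 kg.
Tool frame: the origin (TCP) lies at the very end of the fingers, on their centre line; the grasp point (between the pads) lies 19 mm behind it; z points along the fingers, y is the line along which they close (so a half turn about z gives the same grasp; the last joint's range is limited). The gripper opens to 85 mm and grips with 20 to 120 N. Pads are 22 mm wide; open, the fingers measure 114 mm over their backs; the gripper's body (76 mm by 85 mm) begins 54 mm behind the grasp point. The pads swing forward as they close: fully open they stand 13 mm farther back than shut.
Start: joints at [-1.194, 0.241, 0.005, 1.335, 0, 1.571], TCP at [183.972, -464.924, 231.306] pointing down, gripper open.
Joint ranges: [-2.72, 2.72], [-1.05, 1.87], [-1.09, 1.28], [-1.99, 2.15], [-1.42, 1.44], [-3.14, 3.14]. Speed limits (rad/s): [2.79, 2.79, 3.14, 3.14, 3.14, 3.14].

### API

Orientations are given as a unit quaternion [w, x, y, z].
In Python, from bench import manip, get_image, get_calibration, workorder, look_for, cut_out gives the robot as it stands.
- The arm moves only by the tool arm_command, never from a script. Its argument "increments" is text: rows parted by semicolons, each of 7 numbers parted by spaces: the opening, from 0 (shut) to 1 (fully open), then the shift along the world's x, y, z in mm, then the turn, a rotation vector about the world's x, y, z in rad. A call has 1 to 10 rows; each row is the pose to reach, as a shift and turn from the pose commanded when the call began; what a row does not reach only later rows make up. A row lasts 1/8 s, in which the tool goes at most 62.5 mm and 10.7 degrees, less where a joint would pass 70% of its speed; a pose out of reach is approached as far as the arm can. A call with a gripper value outside its range is refused whole. The fingers move at their own pace and stop on an object; "squeeze" is the grip in N (left out, the last holds). Time passes only in rows, so rows that repeat a pose let the fingers close. It gives the time, the measured TCP pose, the force, the opening and the grip force at its end, in the units of the state.
- manip.sense(): the state, without advancing time (a new reading comes with each control period).
- get_image(name): name is "scene" or "top" or "wrist"; returns the picture (384x512x3 uint8, red, green, blue); there is no depth.
- get_calibration(name): a dict with "fx", "fy", "cx", "cy" (pixels), "R" (3x3) and "t" (3): a world point X has camera coordinates R X + t. Camera axes: x right, y down, z forward; pixel columns grow to the right and rows downward; lengths in mm; the calibration is good to about 2 mm. A picture is of the moment at which its call begins: read the wrist's pose just before it. get_calibration takes no time and is no camera call; for the wrist camera it gives the pose at the moment of the call.
- workorder.sign_off(): hands the job in; it is judged then, once.
Trained networks look in the newest picture that a camera, given by its name, has taken for a name from the list of things; names that differ only in an ending like _2 or _b are one class to them, and where a whole thing is asked for, a point or a joint stands for the part that bears it (a point fixed in the world has none). Each returns a list of dicts, best first, with "conf" (0 to 1); they miss things now and then, are a little off and sometimes report something else, mostly with a low value. They report only what shows in the picture. A call takes as long as a camera call.
- look_for(camera, target): "uv" ([column, row] in pixels, amid what is visible of it).
- cut_out(camera, target): "region" (384x512 bool, what is visible of it) and "uv" ([column, row] in pixels, amid what is visible of it).
The state is a dict: "time": time; "joint_pos": joint angles; "dq": joint speeds; "joint_torque": joint torques, N m; "position": TCP position; "eef_rot": TCP orientation; "ft_force": force on the tool from outside, world axes, zero at the start; "ft_torque": the same for the moment, N m; "finger_gap": finger opening in mm; "finger_force": force on a finger pad.
Only numpy, scipy, OpenCV 4.12 (cv2) and the standard library are available. Lean on these libraries where they do the work, as an engineer would, in place of code of your own. Each camera call takes 0.05 s, during which the arm holds its last target. There are 200 camera calls.

### The job

The walnut slat nearest you lies loose across the two pale bearers of the slatted rack. Without gripping, lifting or forcing it, push it away from you along the bearers with your fingertips until it drops into the empty notch at both ends; then push it lengthwise in the notch, from its right-hand end, until its left end butts against the shoulder that closes the notch in the left bearer. Leave the tools and offcuts lying round about where they are.

Things in the scene. Friction and masses are not known exactly. Their poses are not given: they have to be found in the camera images.
- rack: Slatted rack under assembly, fixed on the table: two pale bearers along its x axis (away from the robot at yaw 0; y left) from x = -145 to +125 mm, tops at z = 44 mm; right bearer y = -145 to -95 mm, left bearer y = +120 to +175 mm, tied by two low stretchers (z below 28 mm). Origin: on the table, under the middle of the empty notch. Thin pencil lines round x = -75 mm only mark a third notch, not cut.
- notch (a point): Middle of the empty notch, at floor height between the bearers; axes as the rack's. It crosses both bearers from 27.5 mm before to 27.5 mm beyond this point, floor 34 mm above the table (10 mm deep). The next notch, 75 mm farther, already holds a fixed slat like the loose one, its top 54 mm above the table.
- shoulder (a point): Middle of the shoulder face that closes the empty notch in the left bearer, 160 mm left of the notch's middle; 15 mm thick, as high as the bearer's top, so it stops only a slat that has dropped in. In the right bearer the notch runs right through; the butted slat's right end stands 15 mm past that bearer's outer face, as the fixed slat's does.
- slat_mid (a point): Centre of the loose walnut slat, 50 mm wide (x), 320 mm long (y), 20 mm thick (z), about 0.22 kg, axes nearly as the rack's. At the start it rests on both bearers' tops, 50 to 98 mm on the robot's side of the notch, this point at z = 54 mm; seated in the notch it is at z = 44 mm. Only friction holds it; its right end first sticks out 25 to 41 mm past the right bearer.
- slat_left_end (a point): Centre of the loose slat's left (+y) end face, 160 mm from its middle; z = 54 mm on top of the bearer, 44 mm when dropped home in the notch
- slat_right_end (a point): Centre of the loose slat's right (-y) end face, 160 mm from its middle; z = 54 mm on top of the bearer, 44 mm when dropped home in the notch
- pencil: flat red carpenter's pencil, 171 mm, lying on the table inside the rack, between the bearers; bystander
- spring_clamp: black and orange plastic spring clamp, 121 x 54 x 19 mm, lying on the table inside the rack, between the bearers; bystander
- try_square: try square with dark stock, 205 x 115 x 17 mm, lying to the right of the rack; bystander
- marking_gauge: beech marking gauge, 200 x 69 x 42 mm, lying to the right of the rack; bystander
- mallet: joiner's mallet, 320 x 72 x 58 mm, lying to the left of the rack; bystander
- offcut_wedge: walnut offcut with a sawn wedge end, 110 x 42 x 22 mm, lying to the left of the rack; bystander

How it is judged (in metres and radians):
On the way, in this order (a step that is already met when the one before it is completed fails the run):
1. the slat has dropped into the empty notch at both ends (height (world z) of slat_left_end between 0.04 and 0.048 m and height (world z) of slat_right_end between 0.04 and 0.048 m and x of slat_mid in the frame of rack between -0.008 and 0.008 m), for 0.2 s.
2. the slat, down in the notch, has its left end against the shoulder (all of step 1 and y of slat_left_end in the frame of rack above 0.1565 m), for 0.2 s.
At the end, for the whole second after the job is handed in: The loose slat lies at rest in the empty notch of both bearers (both ends within 4 mm of seated height, middle within 8 mm of the notch's centre line) with its left end within 3.5 mm of the shoulder in the left bearer (all of step 2 and linear speed of slat below 0.01 m/s); the robot touches nothing.
It fails at once if the slat is gripped or forced (the fingers bear on it with more than 38 N in all) (contact force between the fingers and slat above 38 N).
It fails at once if the slat is lifted off the bearers (its centre, or either end, more than 15 mm above where it rests on top of them) (height (world z) of any of slat_mid, slat_left_end, slat_right_end above 0.069 m).
It fails at once if a bystander (pencil, spring clamp, try square, marking gauge, mallet, offcut) is moved by more than 20 mm (distance of any of pencil, spring_clamp, try_square, marking_gauge, mallet, offcut_wedge from where it was at the start of the episode above 0.02 m).
It also fails if it takes over 38 s, if anything falls off the work surface, if the arm or the gripper's body presses on something with over 40 N, if the wrist force passes 120 N, or if a joint passes its speed limit or range.

## Working session

There is one attempt and no reset: what is moved stays moved. The work goes in short steps, Python scripts to look and compute and a tool call to move; the robot and the scene stay as the last step left them, time stands still between calls to the robot, and variables do not carry over. Pictures are saved under pics/ and viewed, at most 10 in all, crops included, and the job is handed in when it is done.

Besides the shell and the picture viewer there is one more tool, called by a JSON object that holds its "op" and its "data", one argument or row to a line. arm_command: Moves the arm, as the interface text tells. Its arguments: {"type":"object","properties":{"increments":{"type":"string"},"squeeze":{"type":"number"}},"required":["increments"]}

```bash
mkdir -p pics; cat > h.py <<'E'
import numpy as np, cv2
from bench import manip, get_image, get_calibration, workorder, look_for, cut_out
def ray(cam,uv,z):
    c=get_calibration(cam);R=np.array(c["R"]);t=np.array(c["t"])
    d=R.T@np.array([(uv[0]-c["cx"])/c["fx"],(uv[1]-c["cy"])/c["fy"],1]);o=-R.T@t
    return o+d*(z-o[2])/d[2]
def proj(cam,X):
    c=get_calibration(cam);p=np.array(c["R"])@np.array(X,float)+np.array(c["t"])
    return np.array([c["fx"]*p[0]/p[2]+c["cx"],c["fy"]*p[1]/p[2]+c["cy"]])
E
python3 - <<'E'
from h import *
a=get_image("top");b=get_image("scene")
cv2.imwrite("pics/top0.png",cv2.resize(a[...,::-1],(800,600)))
cv2.imwrite("pics/scene0.png",cv2.resize(b[...,::-1],(800,600)))
for n,z in [("slat_mid",64),("slat_left_end",54),("slat_right_end",54),("notch",34),("shoulder",40),("rack",44)]:
    for cam in("top","scene"):
        for r in look_for(cam,n)[:2]: print(n,cam,np.round(r["uv"],1),round(r["conf"],2),ray(cam,r["uv"],z).round(1))
for r in cut_out("top","slat_mid")[:3]:
    m=r["region"].astype(np.uint8);c,_=cv2.findContours(m,0,2);c=max(c,key=cv2.contourArea)
    bx=cv2.boxPoints(cv2.minAreaRect(c));print("slat",r["conf"],bx.round(1).tolist(),[ray("top",p,64)[:2].round(1).tolist() for p in bx])
print(manip.sense())
E
```

```text
slat_mid top [276.8 195.9] 0.94 [ 488.2 -124.1   64. ]
slat_mid top [262.8 173.1] 0.38 [561.9 -78.2  64. ]
slat_mid scene [117.7 176.1] 0.62 [366.2 475.5  64. ]
slat_mid scene [387.9 280.4] 0.21 [ 430.1 -528.8   64. ]
slat_left_end top [274.4 193.6] 0.92 [ 497.  -116.7   54. ]
slat_left_end top [265.2 172.3] 0.4 [566.6 -86.1  54. ]
slat_left_end scene [276.8 218.2] 0.75 [ 489.6 -126.3   54. ]
slat_left_end scene [189.7 188.1] 0.43 [458.7 216.   54. ]
slat_right_end top [274.  197.1] 0.84 [ 485.6 -115.6   54. ]
slat_right_end scene [272.8 215.1] 0.81 [ 495.3 -107.6   54. ]
notch top [262.2 172.1] 0.68 [571.1 -76.6  34. ]
notch scene [271.7 205.6] 0.86 [550.7 -70.5  34. ]
notch scene [189.  188.4] 0.22 [472.7 233.4  34. ]
shoulder top [264.3 169.5] 0.87 [578.7 -83.3  40. ]
shoulder scene [276.9 209.4] 0.72 [538.4 -98.5  40. ]
rack top [264.  171.4] 0.58 [571.5 -82.4  44. ]
rack scene [273.2 209. ] 0.96 [530.  -88.7  44. ]
slat 0.93 [[225.0, 196.8000030517578], [320.8999938964844, 177.60000610351562], [324.1000061035156, 193.39999389648438], [228.10000610351562, 212.60000610351562]] [[4
[... 295 characters left out ...]
array([-1.19400520e+00,  2.40596321e-01,  5.04466374e-03,  1.33517341e+00,
        3.53635046e-06,  1.57079740e+00]), 'dq': array([-2.94122036e-04, -3.02278259e-04, -6.08722748e-04, -4.74473531e-05,
        1.19683448e-03, -1.93192564e-04]), 'joint_torque': array([ 4.26065208e-04, -3.72120845e+01,  2.52665681e+01,  7.70340885e-04,
        1.45467894e-06,  1.81178315e-06]), 'position': array([ 183.98210656, -464.95449168,  231.32538652]), 'eef_rot': array([3.46677602e-05, 9.82306082e-01, 1.87282565e-01, 8.40968056e-06]), 'ft_force': array([ 0.12794936, -0.22724538,  0.07049193]), 'ft_torque': array([ 0.00470229, -0.0180061 ,  0.00469263]), 'finger_force': 0.0, 'finger_gap': 85.45220651971066}
```

View pics/top0.png

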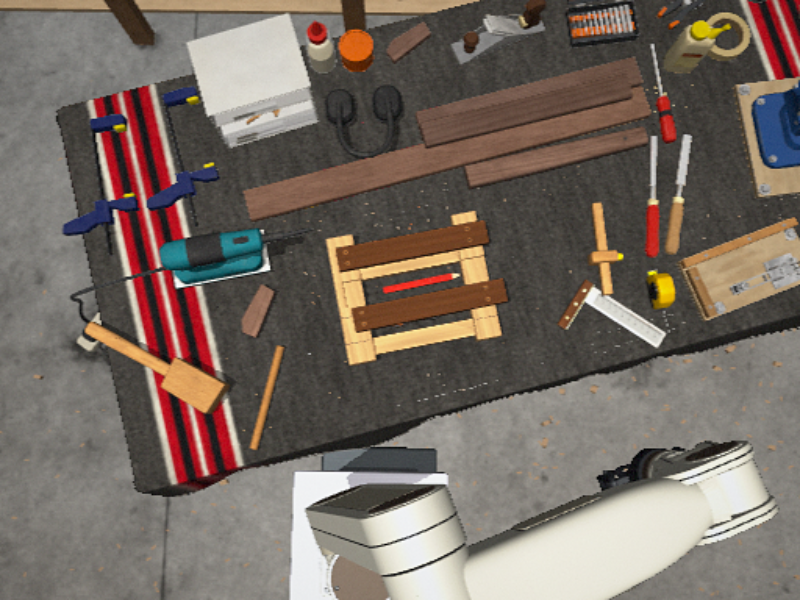

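```bash
python3 - <<'E'
from h import *
a=get_image("top")
c=a[110:250,190:350,::-1]
cv2.imwrite("pics/top1.png",cv2.resize(c,(800,700),interpolation=2)[:600])
E
```

```text
(no output)
```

View pics/top1.png

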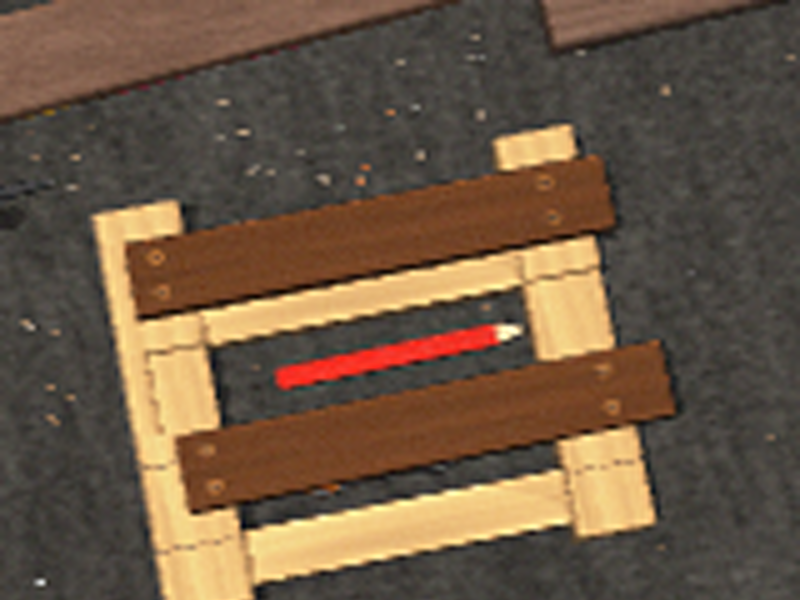

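The top view shows the loose slat (centre about px 277,196) one notch before the fixed slat. The rack is yawed about 12°, the pencil lies clear between the slats, and the push route is free. Next I measure both slats' outlines precisely.

```bash
cat >> h.py <<'E'
def slats(a,dbg=False):
    hsv=cv2.cvtColor(a,cv2.COLOR_RGB2HSV)
    s=np.zeros(a.shape[:2],np.uint8)
    s[(hsv[...,0]<15)&(hsv[...,1]>125)&(hsv[...,2]<150)&(hsv[...,2]>60)]=1
    s[:130]=0;s[235:]=0;s[:,:205]=0;s[:,335:]=0
    s=cv2.morphologyEx(s,2,np.ones((3,3),np.uint8)); s=cv2.morphologyEx(s,3,np.ones((5,5),np.uint8))
    n,l,st,ce=cv2.connectedComponentsWithStats(s);out=[]
    for i in range(1,n):
        if st[i,4]<500: continue
        v,u=np.nonzero(l==i);out.append((st[i,4],np.c_[u,v].astype(float)))
    return out
def rect(P,z):
    W=np.array([ray("top",p,z)[:2] for p in P])
    (c,sz,an)=cv2.minAreaRect(W.astype(np.float32))
    e=np.linalg.eigh(np.cov(W.T))[1][:,1];e*=np.sign(e[1])
    return W.mean(0),np.degrees(np.arctan2(-e[0],e[1])),c,sz
E
python3 - <<'E'
from h import *
a=get_image("top")
for A,P in slats(a):
    z=64 if P[:,1].mean()>185 else 54
    print(A,P.mean(0),rect(P,z))
for n in ["spring_clamp","pencil","try_square","marking_gauge"]:
    for r in look_for("top",n)[:1]: print(n,r["uv"],r["conf"],ray("top",r["uv"],10))
# manual corners from crop
for nm,z,C in [("fixed",54,[(127,243),(603,155),(615,228),(138,316)]),("loose",64,[(177,436),(660,341),(676,413),(190,511)])]:
    W=np.array([ray("top",(190+x/5-.4,110+y/5-.4),z)[:2] for x,y in C]);L=(W[0]+W[3])/2;R=(W[1]+W[2])/2
    d=L-R;print(nm,W.mean(0).round(1),np.hypot(*d),np.degrees(np.arctan2(-d[0],d[1])),"L",L.round(1),"R",R.round(1))
E
```

```text
1408 [263.62997159 156.68963068] (array([618.52762143, -80.40912877]), np.float64(11.931002984159752), (619.2260131835938, -80.28958129882812), (50.015411376953125, 317.6525573730469))
1502 [274.64114514 194.66977364] (array([ 492.11086349, -117.24110558]), np.float64(12.523478561709277), (491.3612060546875, -117.69474792480469), (51.89228057861328, 317.174072265625))
pencil [391.8, 199.7] 0.55 [ 489.66798742 -506.83544638   10.        ]
try_square [391.6, 198.6] 0.9 [ 493.33359002 -506.27015428   10.        ]
marking_gauge [386.3, 163.9] 0.87 [ 610.32521912 -491.60280798   10.        ]
fixed [618.6 -81. ] 317.0954703282591 11.592637120811276 L [586.7  74.3] R [ 650.4 -236.3]
loose [ 492.3 -117.8] 317.45820875180334 12.314662267500434 L [458.4  37.3] R [ 526.1 -272.9]
```

{"op": "arm_command", "data": {
  "increments": "1 127 168 0 0 0 -0.085; 1 254 336 0 0 0 -0.17; 1 254 336 0 0 0 -0.17; 1 254 336 0 0 0 -0.17; 1 254 336 0 0 0 -0.17; 1 254 336 0 0 0 -0.17; 1 254 336 0 0 0 -0.17; 1 254 336 0 0 0 -0.17; 1 254 336 -60 0 0 -0.17; 1 254 336 -100 0 0 -0.17"
}}

```text
time: 2.3
position: [436.8, -129.4, 129.6]
eef_rot: [0.0, 0.995, 0.103, -0.001]
ft_force: [-0.1, 0.0, -0.0]
finger_gap: 85.3
finger_force: 0.0
```

{"op": "arm_command", "data": {
  "increments": "1 0 0 -50 0 0 0; 1 0 0 -90 0 0 0; 1 0 0 -104 0 0 0; 1 0 0 -104 0 0 0; 1 0 0 -104 0 0 0"
}}

```text
time: 2.92
position: [439.4, -129.7, 28.9]
eef_rot: [0.001, 0.995, 0.103, 0.001]
ft_force: [0.0, -0.2, 0.4]
finger_gap: 85.5
finger_force: 0.0
```

```bash
python3 - <<'E'
from h import *
a=get_image("wrist");cv2.imwrite("pics/w0.png",cv2.resize(a[...,::-1],(512,384)))
E
```

```text
(no output)
```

View pics/w0.png

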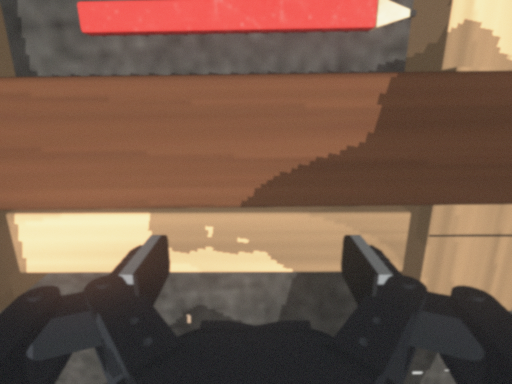

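The wrist view shows the open fingers (px 150,255 and 365,260) standing square behind the slat's near edge (row 207) and clear of both bearers. I start pushing.

{"op": "arm_command", "data": {
  "increments": "1 4.9 1 0 0 0 0; 1 9.8 2 0 0 0 0; 1 14.7 3.1 0 0 0 0; 1 19.6 4.1 0 0 0 0; 1 24.5 5.1 0 0 0 0; 1 29.4 6.2 0 0 0 0; 1 34.2 7.2 0 0 0 0; 1 39.2 8.2 0 0 0 0; 1 39.2 8.2 0 0 0 0"
}}

```text
time: 4.1
position: [478.3, -120.6, 27.3]
eef_rot: [-0.0, 0.995, 0.103, 0.001]
ft_force: [-0.1, 0.5, -0.1]
finger_gap: 85.9
finger_force: 0.0
```

```bash
cat > s.py <<'E'
from h import *
import sys
s=manip.sense();print(s["time"],s["position"].round(1),s["ft_force"].round(1))
o=np.array([545.3,-95.9]);X=np.array([.9787,.2053]);Y=np.array([-.2053,.9787])
print("tcp rack",(s["position"][:2]-o)@X,(s["position"][:2]-o)@Y)
a=get_image("top");get_image("scene");w=get_image("wrist");z=float(sys.argv[1])
if len(sys.argv)>2: cv2.imwrite(sys.argv[2],w[...,::-1])
for cam in("top","wrist"):
    for r in cut_out(cam,"slat_mid")[:2]:
        v,u=np.nonzero(r["region"]);W=np.array([ray(cam,p,z)[:2] for p in np.c_[u,v][::5]])-o
        W=np.c_[W@X,W@Y];print(cam,round(r["conf"],2),np.percentile(W,[2,50,98],axis=0).round(1).tolist())
E
python3 s.py 64 pics/w1.png
```

```text
4.1 [ 478.3 -120.6   27.3] [-0.1  0.5 -0.1]
tcp rack -70.62010266002947 -10.3822288383154
top 0.69 [[-61.0, -163.0], [-36.3, 64.2], [-12.1, 144.8]]Traceback (most recent call last):
  File "s.py", line 10, in <module>
    v,u=np.nonzero(r["region"]);W=np.array([ray(cam,p,z)[:2] for p in np.c_[u,v][::5]])-o
                                            ~~~^^^^^^^^^
  File "h.py", line 4, in ray
    c=get_calibration(cam);R=np.array(c["R"]);t=np.array(c["t"])
ValueError: time passes only in moves, steps and waits
```

{"op": "arm_command", "data": {
  "increments": "1 3.9 0.8 0 0 0 0; 1 7.8 1.6 0 0 0 0; 1 11.7 2.5 0 0 0 0; 1 15.7 3.3 0 0 0 0; 1 19.6 4.1 0 0 0 0; 1 23.5 4.9 0 0 0 0; 1 27.4 5.7 0 0 0 0; 1 27.4 5.7 0 0 0 0"
}}

```text
time: 5.35
position: [504.9, -114.9, 27.2]
eef_rot: [-0.0, 0.995, 0.103, 0.0]
ft_force: [0.1, -0.3, -0.1]
finger_gap: 85.8
finger_force: 0.3
```

```bash
sed -i 's/("top","wrist"):/("top",):/' s.py; python3 s.py 62 pics/w2.png
```

```text
5.35 [ 504.9 -114.9   27.2] [ 0.1 -0.3 -0.1]
tcp rack -43.43558966633804 -10.346250654734305
top 0.55 [[-32.8, -163.9], [-8.0, 62.3], [15.5, 142.8]]
```

View pics/w2.png

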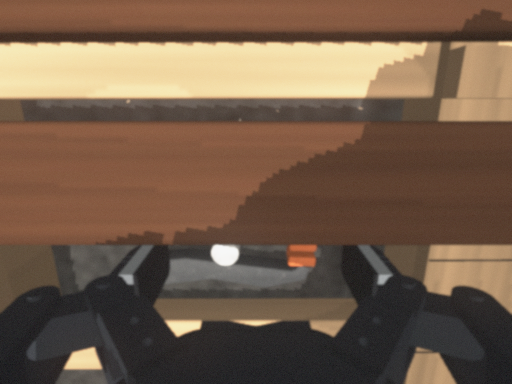

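The slat's near edge (row 243) is at the fingertips, parallel to the rack, with its middle about 8 mm short of the notch. The clamp lies below the fingers. I continue gently.

{"op": "arm_command", "data": {
  "increments": "1 1.5 0.3 0 0 0 0; 1 2.9 0.6 0 0 0 0; 1 4.4 0.9 0 0 0 0; 1 5.9 1.2 0 0 0 0; 1 7.3 1.5 0 0 0 0; 1 7.3 1.5 0 0 0 0"
}}

```text
time: 6.3
position: [512.0, -113.5, 27.3]
eef_rot: [0.0, 0.995, 0.103, 0.0]
ft_force: [-1.5, -0.6, -1.0]
finger_gap: 85.6
finger_force: 0.7
```

```bash
python3 s.py 54 pics/w3.png
```

```text
6.3 [ 512.  -113.5   27.3] [-1.5 -0.6 -1. ]
tcp rack -36.19139885518011 -10.40536474672005
top 0.65 [[-24.1, -164.3], [-0.0, 56.0], [23.2, 138.4]]
```

View pics/w3.png

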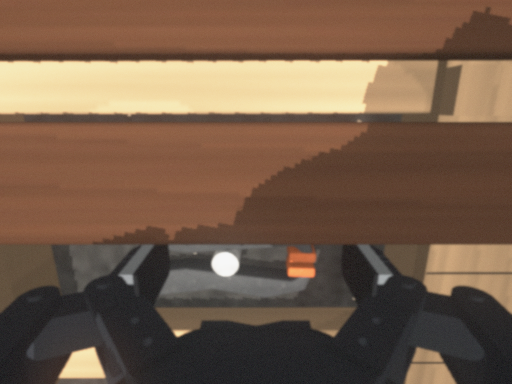

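The slat still looks the same size (rows 122–243), so it has not dropped yet. I push a few more millimetres.

{"op": "arm_command", "data": {
  "increments": "1 0.7 0.2 0 0 0 0; 1 1.5 0.3 0 0 0 0; 1 2.2 0.5 0 0 0 0; 1 2.9 0.6 0 0 0 0; 1 2.9 0.6 0 0 0 0"
}}

```text
time: 7.12
position: [514.8, -112.9, 27.3]
eef_rot: [-0.0, 0.995, 0.103, 0.0]
ft_force: [-2.4, -0.7, 0.5]
finger_gap: 85.0
finger_force: 1.1
```

```bash
python3 s.py 54 pics/w4.png; python3 - <<'E'
import cv2,numpy as np
for f in("w2","w3","w4"):
    a=cv2.imread(f"pics/{f}.png").astype(int)
    for u in (60,256,450):
        g=np.abs(np.diff(a[:,u].sum(1)));print(f,u,[(i,int(g[i])) for i in range(384) if g[i]>60 and i<270])
E
```

```text
7.125 [ 514.8 -112.9   27.3] [-2.4 -0.7  0.5]
tcp rack -33.30160692912071 -10.366147730900742
top 0.83 [[-24.7, -165.4], [0.7, 58.5], [25.1, 142.9]]Traceback (most recent call last):
  File "<stdin>", line 5, in <module>
IndexError: index 383 is out of bounds for axis 0 with size 383
```

View pics/w4.png

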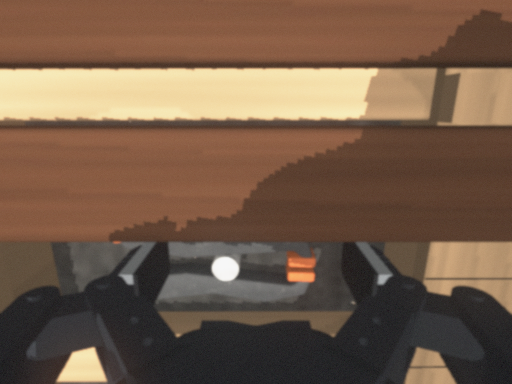

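The slat now appears narrower (rows 127–241), so it seems to have dropped. I check its top height from the calibration.

```bash
python3 - <<'E'
from h import *
X=np.array([.9787,.2053])
w=get_image("wrist");g=w.astype(int).sum(2);e=np.abs(np.diff(g,axis=0))
for u in (20,60,200,300,450,500):
    a=105+e[105:150,u].argmax();b=225+e[225:265,u].argmax()
    r=[(z,round(float((ray("wrist",(u,a),z)-ray("wrist",(u,b),z))[:2]@X),1)) for z in(44,54,64)]
    print(u,a,b,r)
E
```

```text
20 119 239 [(44, 55.5), (54, 51.1), (64, 46.7)]
60 117 240 [(44, 56.8), (54, 52.3), (64, 47.8)]
200 119 242 [(44, 57.1), (54, 52.5), (64, 48.0)]
300 116 263 [(44, 69.6), (54, 64.0), (64, 58.5)]
450 125 241 [(44, 54.1), (54, 49.8), (64, 45.5)]
500 125 240 [(44, 53.6), (54, 49.4), (64, 45.1)]
```

Both ends measure 50 mm wide at z = 54, so the slat is seated. I back off, lift, close the fingers and go round to the right end.

{"op": "arm_command", "data": {
  "increments": "1 -6 -1 0 0 0 0; 1 -8 -2 0 0 0 0; 1 -8 -2 50 0 0 0; 1 -8 -2 100 0 0 0; 0 20 -60 100 0 0 0; 0 50 -120 100 0 0 0; 0 75 -193 100 0 0 0; 0 75 -193 100 0 0 0; 0 75 -193 100 0 0 0; 0 75 -193 100 0 0 0"
}}

```text
time: 8.62
position: [589.4, -305.1, 127.1]
eef_rot: [-0.0, 0.995, 0.103, -0.0]
ft_force: [0.1, -0.3, 0.1]
finger_gap: 0.2
finger_force: 0.0
```

```bash
python3 s.py 54 pics/w5.png
```

```text
8.625 [ 589.4 -305.1  127.1] [ 0.1 -0.3  0.1]
tcp rack 0.23406119671563724 -213.7919274442699
top 0.64 [[-24.8, -155.5], [0.7, -3.3], [25.8, 143.8]]
top 0.6 [[-97.4, -419.3], [-24.4, -386.5], [56.4, -359.8]]
```

View pics/w5.png

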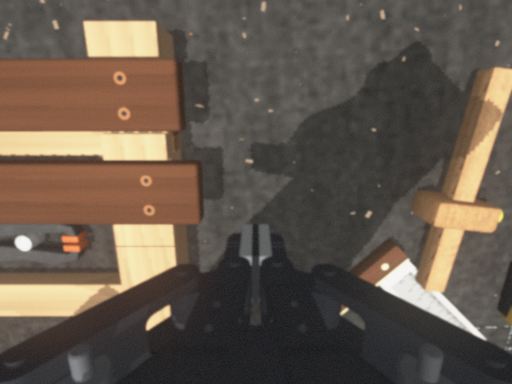

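The slat is seated in line with the fixed slat. Its right end is at px (200,192), past the fixed slat's end (181,95), and the closed fingers are clear of it.

```bash
python3 - <<'E'
from h import *
o=np.array([545.3,-95.9]);X=np.array([.9787,.2053]);Y=np.array([-.2053,.9787])
get_image("wrist")
for n,p in [("loose R top",(200,163)),("loose R bot",(202,222)),("fixed R",(180,60)),("fixed R",(183,130)),("screw loose",(149,210)),("screw fixed",(124,114)),("screw l",(146,181)),("screw f",(120,78))]:
    d=ray("wrist",p,54)[:2]-o;print(n,(d@X).round(1),(d@Y).round(1))
E
```

```text
loose R top 28.9 -172.8
loose R bot -19.1 -171.9
fixed R 100.9 -162.7
fixed R 53.5 -161.6
screw loose -8.9 -130.5
screw fixed 64.8 -119.7
screw l 14.8 -130.5
screw f 89.2 -119.9
```

{"op": "arm_command", "data": {
  "increments": "0 0 0 -45 0 0 0; 0 0 0 -75 0 0 0; 0 0 0 -90 0 0 0; 0 0 0 -90 0 0 0; 0 0 0 -90 0 0 0"
}}

```text
time: 9.5
position: [590.9, -306.4, 39.0]
eef_rot: [0.001, 0.995, 0.103, 0.001]
ft_force: [0.3, 0.4, -0.1]
finger_gap: -0.1
finger_force: 0.0
```

{"op": "arm_command", "data": {
  "increments": "0 -1.2 5.9 0 0 0 0; 0 -2.5 11.7 0 0 0 0; 0 -3.7 17.6 0 0 0 0; 0 -4.9 23.5 0 0 0 0; 0 -5.5 26.4 0 0 0 0; 0 -6.2 29.4 0 0 0 0; 0 -6.6 31.3 0 0 0 0; 0 -6.6 31.3 0 0 0 0"
}}

```text
time: 10.5
position: [583.2, -274.6, 37.3]
eef_rot: [-0.0, 0.995, 0.103, 0.0]
ft_force: [-0.1, -0.2, -0.9]
finger_gap: 0.0
finger_force: 0.0
```

```bash
python3 s.py 54 pics/w6.png
```

```text
10.5 [ 583.2 -274.6   37.3] [-0.1 -0.2 -0.9]
tcp rack 0.3679498080363953 -182.68892421064407
top 0.33 [[-97.8, -414.5], [-19.9, -386.8], [84.9, -360.0]]
top 0.25 [[-45.1, 306.2], [-1.4, 342.2], [43.6, 372.5]]
```

View pics/w6.png

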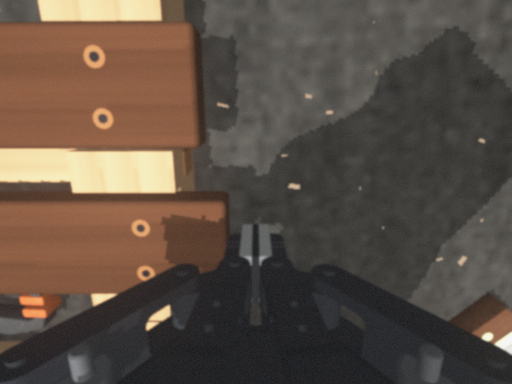

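The fingertips (px 240,240) are almost at the slat's right end (px 228). I push in 1 mm steps and watch the force.

{"op": "arm_command", "data": {
  "increments": "0 -0.2 1 0 0 0 0; 0 -0.4 2 0 0 0 0; 0 -0.6 2.9 0 0 0 0; 0 -0.8 3.9 0 0 0 0; 0 -1 4.9 0 0 0 0; 0 -1.2 5.9 0 0 0 0; 0 -1.4 6.8 0 0 0 0; 0 -1.4 6.8 0 0 0 0"
}}

```text
time: 11.7
position: [581.8, -267.6, 37.3]
eef_rot: [-0.0, 0.995, 0.103, -0.0]
ft_force: [0.6, -0.8, -1.5]
finger_gap: 0.1
finger_force: 0.5
```

```bash
cat > e.py <<'E'
from h import *
o=np.array([545.3,-95.9]);X=np.array([.9787,.2053]);Y=np.array([-.2053,.9787])
s=manip.sense();print(s["position"].round(1),s["ft_force"].round(1),(s["position"][:2]-o)@Y)
w=get_image("wrist");g=cv2.GaussianBlur(w,(3,3),0).astype(int)[...,0]
for nm,xs in(("fixed",(62,75,88)),("loose",(2,8,14,20))):
    for x in xs:
        q=np.arange(-195,-135,.5)
        P=np.array([proj("wrist",[*(o+x*X+y*Y),54]) for y in q]).round().astype(int)
        ok=(P>=0).all(1)&(P[:,0]<512)&(P[:,1]<384)
        v=np.array([g[p[1],p[0]] if k else -1 for p,k in zip(P,ok)]);d=v[4:]-v[:-4]
        i=d.argmax();print(nm,x,q[i+2],d[i],P[i+2])
E
python3 e.py
```

```text
[ 581.8 -267.6   37.3] [ 0.6 -0.8 -1.5] -175.5380483391235
fixed 62 -158.5 54 [213 126]
fixed 75 -159.0 56 [213  94]
fixed 88 -159.0 57 [212  60]
loose 2 -175.0 58 [252 253]
loose 8 -175.0 55 [252 242]
loose 14 -175.0 55 [252 230]
loose 20 -161.0 51 [222 218]
```

{"op": "arm_command", "data": {
  "increments": "0 -0.1 0.5 0 0 0 0; 0 -0.2 1 0 0 0 0; 0 -0.2 1 0 0 0 0"
}}

```text
time: 12.12
position: [581.5, -266.8, 37.3]
eef_rot: [-0.0, 0.995, 0.103, -0.0]
ft_force: [1.2, -1.4, -1.1]
finger_gap: -0.3
finger_force: 0.7
```

{"op": "arm_command", "data": {
  "increments": "0 -0.1 0.5 0 0 0 0; 0 -0.2 1 0 0 0 0; 0 -0.2 1 0 0 0 0"
}}

```text
time: 12.5
position: [581.4, -265.7, 37.3]
eef_rot: [-0.0, 0.995, 0.103, -0.0]
ft_force: [0.4, -1.3, -0.7]
finger_gap: 0.2
finger_force: 0.6
```

```bash
python3 e.py
```

```text
[ 581.4 -265.7   37.3] [ 0.4 -1.3 -0.7] -173.59139893301457
fixed 62 -158.5 54 [218 126]
fixed 75 -159.0 56 [218  94]
fixed 88 -158.5 54 [215  60]
loose 2 -182.5 53 [272 253]
loose 8 -173.0 55 [252 242]
loose 14 -173.0 53 [252 230]
loose 20 -159.0 44 [222 218]
```

Not butted yet (force still only friction); I continue until the force rises.

{"op": "arm_command", "data": {
  "increments": "0 -0.1 0.5 0 0 0 0; 0 -0.2 1 0 0 0 0; 0 -0.2 1 0 0 0 0"
}}

```text
time: 12.92
position: [581.2, -264.8, 37.3]
eef_rot: [-0.0, 0.995, 0.103, -0.0]
ft_force: [0.6, -0.8, -0.8]
finger_gap: 0.2
finger_force: 0.6
```

{"op": "arm_command", "data": {
  "increments": "0 -0.1 0.5 0 0 0 0; 0 -0.1 0.5 0 0 0 0"
}}

```text
time: 13.18
position: [581.1, -264.4, 37.3]
eef_rot: [0.0, 0.995, 0.103, 0.0]
ft_force: [0.2, -1.2, -2.4]
finger_gap: -0.1
finger_force: 0.9
```

{"op": "arm_command", "data": {
  "increments": "0 -0.1 0.5 0 0 0 0; 0 -0.1 0.5 0 0 0 0"
}}

```text
time: 13.42
position: [581.2, -264.3, 37.4]
eef_rot: [0.0, 0.995, 0.103, 0.0]
ft_force: [0.5, -2.6, -0.6]
finger_gap: 0.1
finger_force: 1.8
```

{"op": "arm_command", "data": {
  "increments": "0 -0.1 0.5 0 0 0 0; 0 -0.1 0.5 0 0 0 0"
}}

```text
time: 13.68
position: [581.3, -264.2, 37.6]
eef_rot: [0.001, 0.995, 0.103, 0.0]
ft_force: [0.8, -4.8, -1.4]
finger_gap: -0.2
finger_force: 2.5
```

{"op": "arm_command", "data": {
  "increments": "0 -0.1 0.4 0 0 0 0; 0 -0.1 0.4 0 0 0 0"
}}

```text
time: 13.92
position: [581.4, -264.2, 37.8]
eef_rot: [0.001, 0.995, 0.103, 0.001]
ft_force: [1.7, -5.4, -0.8]
finger_gap: 0.0
finger_force: 2.9
```

The force rises and the position stalls, so the slat is butted. I retreat and check.

{"op": "arm_command", "data": {
  "increments": "0 0.2 -1 0 0 0 0; 0 0.6 -3 0 0 0 0; 0 2 -10 0 0 0 0; 0 6 -30 0 0 0 0; 0 6 -30 50 0 0 0; 0 6 -30 90 0 0 0; 0 6 -30 110 0 0 0; 0 6 -30 110 0 0 0; 0 6 -30 110 0 0 0"
}}

```text
time: 15.05
position: [586.0, -292.4, 145.9]
eef_rot: [-0.001, 0.995, 0.103, -0.001]
ft_force: [0.1, 0.0, -0.2]
finger_gap: -0.2
finger_force: 0.0
```

```bash
python3 s.py 54 pics/w7.png
```

```text
15.05 [ 586.  -292.4  145.9] [ 0.1  0.  -0.2]
tcp rack -0.4774399207685117 -200.71881249877475
top 0.76 [[-22.4, -135.9], [1.5, 7.6], [24.5, 152.5]]
```

View pics/w7.png

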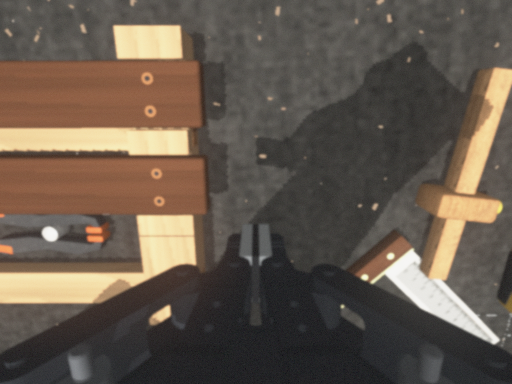

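The loose slat's right end (px 206,185) lines up with the fixed slat's end (px 202,95) along the bearer. It is seated and butted, and nothing else has moved.

```bash
python3 -c "
from h import *
print(workorder.sign_off())"
```

```text
the job is handed in; nothing more can be done
None
```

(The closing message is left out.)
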